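# Sort two inspected weldments

## Task

First draw the locating pin out of the pinned bracket and park it in the notch at the side of the jig, pushed to the back of the notch so that it hangs upright by its collar. Then set the bracket with the round tag in the pass nest (round mark) and the bracket with the cross tag in the reject nest (cross mark), each lying flat on the nest's floor within the rim, either way round; set them down, do not drop them. Leave everything else on the table where it is.

Things in the scene. Friction and masses are not known exactly. Their poses are not given: they have to be found in the camera images.
- jig: fixed steel block 120 (x) x 190 (y) x 30 mm high. Origin: centre of its underside, on the table; z up. Two stations hold the brackets (origins at x = 0, y = +48 and -48, z = 30 mm) between 5 mm high strips; which bracket lies where varies. The pin is always at the +y station. An ear plate with an open notch sticks out beyond the +y end
- bore (a point): mouth of the 16 mm bore under the pinned (+y) bracket, in the jig's top face, 30 mm above the table; axis vertical, axes as the jig's
- notch (a point): parking place: the pin's origin belongs here. On the centre line of the notch, level with the top of the 8 mm thick ear plate, 42 mm above the table, free space below. Notch 18 mm wide (y); open mouth 37 mm from this point in +x, back wall 10 mm in -x; axes as the jig's
- pin: steel pin, 0.1 kg: shank 12 mm diameter, 34 mm long, below a collar 30 mm diameter, 5 mm thick; above it a round grip 18 mm diameter, 40 mm long. Origin: centre of the collar's underside, z up (grip from 5 to 45 mm). At the start it stands through the bracket's hole in the bore, collar on the bracket's base, 38 mm above the table
- bracket_disc: welded dark steel bracket, 0.35-0.65 kg, tagged with an aluminium round disc (32 mm) on its base at x = +31. Base 104 (x) x 56 (y) x 8 mm; upright web plate 10 (x) x 56 (y) mm across its middle (x = 0), top 53 mm above the underside: grip it across its 10 mm. 16 mm hole at x = -32. Origin: centre of the underside, z up. Starts on the jig, axes parallel to the jig's
- bracket_cross: welded dark steel bracket, 0.35-0.65 kg, tagged with an aluminium diagonal cross (32 mm) on its base at x = +31. Base 104 (x) x 56 (y) x 8 mm; upright web plate 10 (x) x 56 (y) mm across its middle (x = 0), top 53 mm above the underside: grip it across its 10 mm. 16 mm hole at x = -32. Origin: centre of the underside, z up. Starts on the jig, axes parallel to the jig's
- nest_pass: pass nest, a fixed grey tray, marked with a raised aluminium round disc (44 mm) on a plate beyond its +x end (at x = +92 mm). Inside 116 (x) x 68 (y) mm, floor 6 mm above the table, rim 18 mm, walls 6 mm. Origin: on the table under the tray's centre, x along the tray towards the mark, z up
- nest_reject: reject nest, a fixed grey tray, marked with a raised aluminium diagonal cross (44 mm) on a plate beyond its +x end (at x = +92 mm). Inside 116 (x) x 68 (y) mm, floor 6 mm above the table, rim 18 mm, walls 6 mm. Origin: on the table under the tray's centre, x along the tray towards the mark, z up
- tape_roll: roll of white tape lying flat, 96 mm diameter, 48 mm high; leave alone; origin under its centre
- tape_measure: yellow tape measure 68 x 34 x 62 mm; leave alone; origin under its centre
- nozzle: copper gas nozzle standing upright on the table just beyond the jig (+x side), 26 mm diameter, 45 mm high; leave alone; origin under its centre
- coupons: stack of small steel plates 54 x 98 x 28 mm; leave alone; origin under its centre
- hammer: hammer lying on the table, 260 mm long; leave alone; handle towards its -x
- marker: marker pen 16 x 110 x 14 mm lying before the jig (-x side), along the jig's y; leave alone; origin under its centre
There are look-alikes about, which are no part of the job. Leave any turquoise look-alike of the bracket_disc alone.

How it is judged:
On the way, in this order (a step that is already met when the one before it is completed fails the run):
1. the pin is parked in the notch (x of pin in the frame of notch between -0.012 and 0.012 m and y of pin in the frame of notch between -0.006 and 0.006 m and z of pin in the frame of notch between -0.003 and 0.004 m and angle between pin's own z axis and vertical below 0.12 rad and linear speed of pin below 0.03 m/s), for 0.2 s.
2. both brackets lie in their nests (x of bracket_disc in the frame of nest_pass between -0.01 and 0.01 m and y of bracket_disc in the frame of nest_pass between -0.01 and 0.01 m and z of bracket_disc in the frame of nest_pass between 0.003 and 0.009 m and angle between each of bracket_disc, bracket_cross's own z axis and vertical below 0.08 rad and angle between the x axis of bracket_disc and the x axis of nest_pass, either way round below 0.2 rad and linear speed of each of bracket_disc, bracket_cross below 0.03 m/s and x of bracket_cross in the frame of nest_reject between -0.01 and 0.01 m and y of bracket_cross in the frame of nest_reject between -0.01 and 0.01 m and z of bracket_cross in the frame of nest_reject between 0.003 and 0.009 m and angle between the x axis of bracket_cross and the x axis of nest_reject, either way round below 0.2 rad), for 0.2 s.
At the end, for the whole second after the job is handed in: Pin hangs upright (7 deg) in the notch, collar on the ear (+4/-3 mm), within 12 mm along and 6 mm across of the parking point; disc bracket in pass nest, cross bracket in reject nest, flat (4.5 deg, height +-3 mm), within 10 mm of centre, 0.2 rad of lengthwise; all at rest (all of step 1 and all of step 2); the robot touches nothing.
It fails at once if a bystander is displaced by more than 30 mm (distance of any of tape_roll, tape_measure, nozzle, coupons, hammer, marker from where it was at the start of the episode above 0.03 m).
It fails at once if a bracket is carried off the jig before the pin is parked (horizontal distance between any of bracket_disc, bracket_cross and jig above 0.12 m and distance between pin and notch above 0.03 m).
It fails at once if a bracket is dropped (falls freely faster than 0.6 m/s, about 2 cm) ((linear speed of bracket_disc above 0.6 m/s and contact force between bracket_disc and the fingers below 0.3 N) or (linear speed of bracket_cross above 0.6 m/s and contact force between bracket_cross and the fingers below 0.3 N)).
It also fails if it takes over 64 s, if anything falls off the work surface, if the arm or the gripper's body presses on something with over 40 N, if the wrist force passes 120 N, or if a joint passes its speed limit or range.

## Robot

A 6-joint arm with a two-finger parallel gripper is mounted at the origin on the work surface. World frame = base frame: x ahead of the robot, y to its left, z up, the work surface at z = 0. Lengths are in m, angles in rad, forces in N, time in s.
With the tool pointing down it reaches from about 0.3 to 0.75 m from the base axis. Payload 8.5 kg.
Tool frame: the origin (TCP) lies at the centre of the arm's flange, where the gripper is bolted on; the fingertips stand 166 mm ahead of it and the grasp point (between the pads) lies 147 mm ahead of it; z points along the fingers, y is the line along which they close (so a half turn about z gives the same grasp; the last joint's range is limited). The gripper opens to 88 mm and grips with 3 to 60 N. Pads are 18 mm wide; open, the fingers measure 123 mm over their backs; the gripper's body (75 mm by 187 mm) begins 45 mm behind the grasp point.
Start: joints at [-1.428, 0.381, 1.297, -0, 1.464, -0.215], TCP at [0.193, -0.515, 0.405] pointing down, gripper open.
Joint ranges: [-3.11, 3.11], [-0.89, 2.33], [0.22, 2.48], [-1.42, 4.56], [0.17, 2.85], [-2.88, 2.88]. Speed limits (rad/s): [2.39, 2.39, 3.14, 3.14, 3.14, 3.14].

## Interface

Orientations are given as a rotation vector (axis times angle).
In Python, from station import ctrl, optics, ticket gives the robot as it stands.
- The arm moves only by the tool arm_command, never from a script. Its argument "increments" is a list of rows, each an object of numbers: "hand": the closure, from 0 (fully open) to 1 (shut); "x", "y", "z": the shift along the tool's x, y, z in m; "twist": the turn about the tool's z in degrees. A call has 1 to 8 rows; each row is the pose to reach, as a shift and turn from the pose commanded when the call began, along the tool's axes at that moment; what a row does not reach only later rows make up. A row lasts 1/12 s, in which the tool goes at most 41.7 mm and 7.16 degrees, less where a joint would pass 70% of its speed; a pose out of reach is approached as far as the arm can. A call with a gripper value outside its range is refused whole. The fingers move at their own pace and stop on an object; the grip force is fixed at half the most. Time passes only in rows, so rows that repeat a pose let the fingers close. It gives the time, the measured TCP pose, the force, the opening and the grip force at its end, in the units of the state.
- ctrl.get_state(): the state, without advancing time (a new reading comes with each control period).
- optics.read_camera(name): name is "side" or "top" or "wrist"; returns (picture, depth): 480x640x3 uint8, red, green, blue; 480x640 float32, m along the optical axis (not along the pixel's ray), 0 where there is no reading.
- optics.camera_info(name): a dict with "fx", "fy", "cx", "cy" (pixels), "k1" (the pictures are not rectified: a ray, as slopes to the right and down, at radius r is drawn at 1 + k1 r^2 times it, then the intrinsics apply), "R" (3x3) and "t" (3): a world point X has camera coordinates R X + t. Camera axes: x right, y down, z forward; pixel columns grow to the right and rows downward; lengths in m; the calibration is good to about 2 mm. A picture is of the moment at which its call begins: read the wrist's pose just before it. camera_info takes no time and is no camera call; for the wrist camera it gives the pose at the moment of the call.
- ticket.close_job(): hands the job in; it is judged then, once.
The state is a dict: "time": time; "joint_positions": joint angles; "joint_velocities": joint speeds; "joint_efforts": joint torques, N m; "tool_pos": TCP position; "tcp_rot": TCP orientation; "ft_force": force on the tool from outside, world axes, zero at the start; "ft_torque": the same for the moment, N m; "finger_gap": opening from 0.0 (shut) to 1.0 (fully open); "grip_force": force on a finger pad.
Only numpy, scipy, OpenCV 4.12 (cv2) and the standard library are available. Lean on these libraries where they do the work, as an engineer would, in place of code of your own. Each camera call takes 0.05 s, during which the arm holds its last target. There are 200 camera calls.

## Working session

There is one attempt and no reset: what is moved stays moved. The work goes in short steps, Python scripts to look and compute and a tool call to move; the robot and the scene stay as the last step left them, time stands still between calls to the robot, and variables do not carry over. Pictures are saved under pics/ and viewed, at most 10 in all, crops included, and the job is handed in when it is done.

Besides the shell and the picture viewer there is one more tool, called after "Emit:" as name(argument=value, ...), one argument or row to a line, values as JSON. arm_command: Moves the arm, as the interface text tells. Its arguments: {"type":"object","properties":{"increments":{"type":"array"}},"required":["increments"]}

```bash
mkdir -p pics; cat > h.py <<'E'
import numpy as np, cv2
from station import ctrl, optics, ticket
def grab(name):
    i=optics.camera_info(name); p,d=optics.read_camera(name); return p,d,i
def world(d,i):
    h,w=d.shape; u,v=np.meshgrid(np.arange(w),np.arange(h))
    K=np.array([[i['fx'],0,i['cx']],[0,i['fy'],i['cy']],[0,0,1.]])
    xy=cv2.undistortPoints(np.stack([u,v],-1).reshape(-1,1,2).astype(float),K,np.array([i['k1'],0,0,0.])).reshape(h,w,2)
    P=np.concatenate([xy*d[...,None],d[...,None]],-1)
    return (P-np.array(i['t']))@np.array(i['R'])
E
python3 - <<'E'
from h import *
for n in ['top','side']:
    p,d,i=grab(n); np.savez(n+'0.npz',p=p,d=d,W=world(d,i)); cv2.imwrite(f'pics/{n}0.png',p[...,::-1])
    print(n,-np.array(i['R']).T@np.array(i['t']),i['fx'])
s=ctrl.get_state(); print(s['time'],s['tool_pos'],s['tcp_rot'],s['finger_gap'])
i=optics.camera_info('wrist');print(-np.array(i['R']).T@np.array(i['t']),i['R'])
E
```

```text
top [ 0.33209828 -0.0045116   1.32295067] 603.4507202859859
side [-0.16809015  0.64128669  0.83826689] 455.7004854910072
0.1 [ 0.19261699 -0.51513012  0.40422954] [-3.09025262e+00 -5.58823483e-01 -8.59650854e-05] 0.9996321404784714
[ 0.26439639 -0.48792477  0.38529814] [[ 0.34946583 -0.93694799 -0.0014474 ]
 [-0.89427907 -0.33401113  0.29782799]
 [-0.27953278 -0.10278633 -0.95461845]]
```

View pics/top0.png

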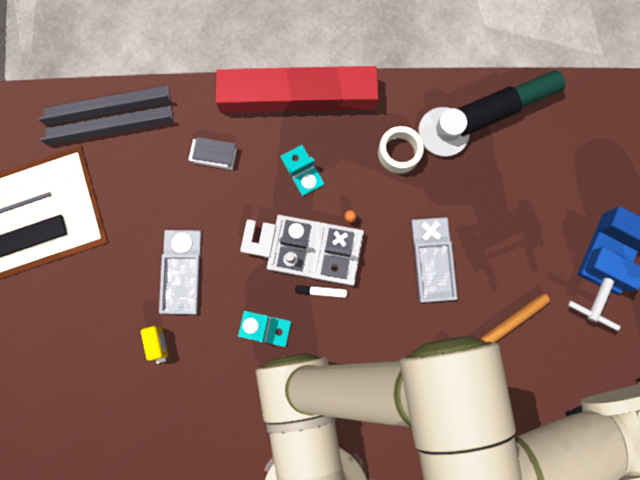

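View pics/side0.png

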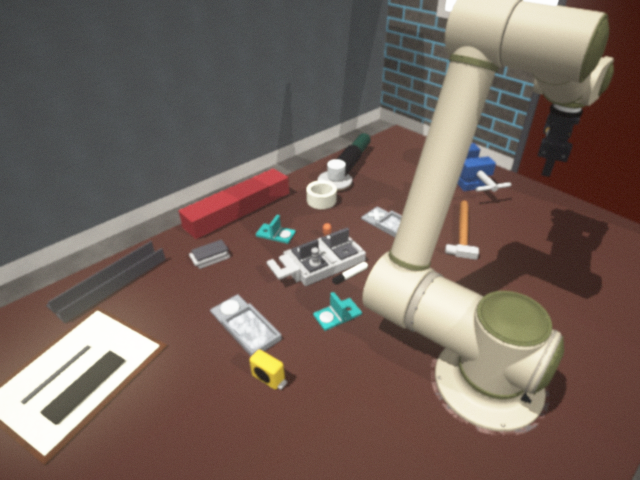

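Candidates for the disc bracket are the dark one with a round tag (296,232) and the pin at (291,257), against turquoise look-alikes at (302,170) and (265,328). The dark one with a cross tag (340,240) is the cross bracket. The pass nest mark is at (181,242) and the reject mark at (431,230). I'll measure these and check the choice in one close crop.

```bash
cat > m.py <<'E'
from h import *
def rect(P,name):
    r=cv2.minAreaRect((P[:,:2]*1000).astype(np.float32)); print(name,len(P),np.round(r[0],1),np.round(r[1],1),round(r[2],1),'z',np.round(np.median(P[:,2]),4))
def box(W,u0,u1,v0,v1,z0,z1):
    Q=W[v0:v1,u0:u1].reshape(-1,3); return Q[(Q[:,2]>z0)&(Q[:,2]<z1)]
E
python3 - <<'E'
from m import *
f=np.load('top0.npz'); W=f['W']; p=f['p']
rect(box(W,155,207,222,320,.011,.03),'pass all'); rect(box(W,155,207,255,320,.0145,.03),'pass rim')
rect(box(W,405,465,212,308,.011,.03),'rej all'); rect(box(W,405,465,245,308,.0145,.03),'rej rim')
rect(box(W,262,370,205,290,.02,.06),'jig'); rect(box(W,235,370,205,290,.02,.06),'jig+ear');rect(box(W,235,266,215,262,.03,.05),'ear')
rect(box(W,270,315,210,250,.07,.095),'web1'); rect(box(W,318,370,210,290,.07,.095),'web2'); rect(box(W,275,305,246,275,.072,.095),'pin')
rect(box(W,340,360,205,225,.03,.06),'nozzle');rect(box(W,292,352,282,302,.006,.03),'marker')
for n,(u,v) in dict(disc=(296,232),cross=(340,240),hole=(334,268),pin=(291,257),table=(225,340),pmark=(181,242),rmark=(431,230),pfloor=(181,285),ear=(249,235)).items(): print(n,np.round(W[v,u],4))
cv2.imwrite('pics/jigcrop.png',cv2.resize(p[195:305,230:380,::-1],None,fx=5,fy=5,interpolation=cv2.INTER_CUBIC))
E
```

```text
pass all 714 [481.1 283.6] [ 83.1 181.6] 87.8 z 0.0164
pass rim 473 [454.1 284.6] [ 83.  127.6] 87.8 z 0.0178
rej all 718 [ 495.  -275.2] [182.2  80. ] 2.4 z 0.0163
rej rim 388 [ 466.3 -276.4] [124.5  80. ] 2.4 z 0.0178
jig 4853 [518.3  -9.4] [166.6 219.7] 1.8 z 0.0357
jig+ear 5295 [517.6  13.6] [166.6 265.7] 1.8 z 0.0363
ear 571 [549.2 113.5] [54.7 71.4] 78.8 z 0.0416
web1 147 [532.2  33. ] [55.4 11. ] 77.9 z 0.0822
web2 148 [512.2 -61.1] [55.4 11. ] 78.3 z 0.0824
pin 64 [510.5  30.3] [16.8 45.1] 47.7 z 0.0827
nozzle 111 [592.5 -91.1] [23.7 23.7] 88.3 z 0.0426
marker 415 [432.9 -29.1] [121.4  37.1] 88.9 z 0.0136
disc [0.5583 0.0259 0.0394]
cross [ 0.5386 -0.0686  0.0383]
hole [ 4.826e-01 -5.520e-02  3.000e-04]
pin [0.4977 0.0362 0.0872]
table [ 0.3312  0.1865 -0.0037]
pmark [0.5472 0.281  0.0112]
rmark [ 0.5612 -0.2736  0.0073]
pfloor [0.4523 0.2808 0.0085]
ear [0.5529 0.1267 0.0472]
```

View pics/jigcrop.png

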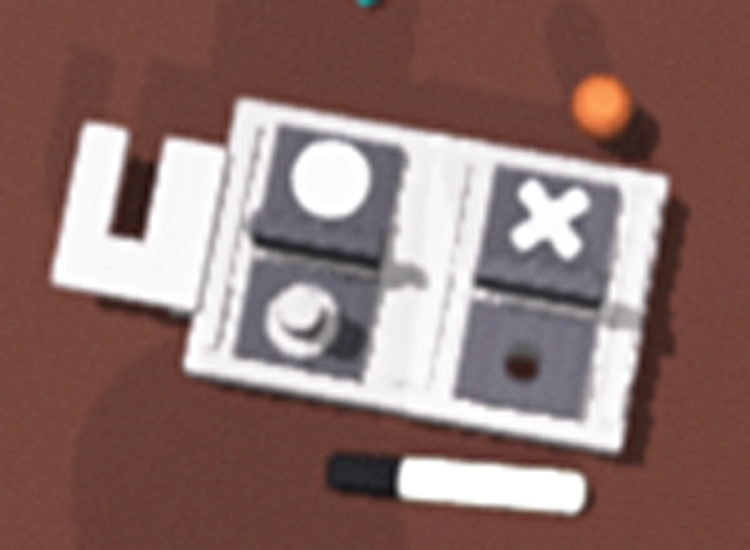

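Crop: the dark round-tag bracket (disc at crop 330,178) carries the pin (303,318), the dark cross bracket is at (550,218), and the ear notch opens upward at (135,200). The choice is confirmed, so I'm moving above the jig for a close wrist view.

Emit:
arm_command(
  increments=[
    {"hand":0,"x":0.025,"y":-0.02},
    {"hand":0,"x":0.055,"y":-0.043},
    {"hand":0,"x":0.085,"y":-0.066},
    {"hand":0,"x":0.117,"y":-0.091},
    {"hand":0,"x":0.149,"y":-0.116},
    {"hand":0,"x":0.181,"y":-0.14},
    {"hand":0,"x":0.213,"y":-0.165},
    {"hand":0,"x":0.245,"y":-0.19},
  ],
)

```text
invalid input at $.increments[0]: expected keys hand, x, y, z, twist
```

Emit:
arm_command(
  increments=[
    {"hand":0,"x":0.032,"y":-0.025,"twist":4},
    {"hand":0,"x":0.064,"y":-0.05,"twist":9},
    {"hand":0,"x":0.096,"y":-0.075,"twist":14},
    {"hand":0,"x":0.128,"y":-0.1,"twist":19},
    {"hand":0,"x":0.16,"y":-0.124,"twist":24},
    {"hand":0,"x":0.192,"y":-0.149,"twist":28},
    {"hand":0,"x":0.224,"y":-0.174,"twist":31},
    {"hand":0,"x":0.25,"y":-0.195,"twist":32.5},
  ],
)

```text
invalid input at $.increments[0]: expected keys hand, x, y, z, twist
```

Emit:
arm_command(
  increments=[
    {"hand":0,"x":0.006,"y":0.004},
    {"hand":0,"x":0.006,"y":0.004},
    {"hand":0,"x":0.006,"y":0.004},
  ],
)

```text
invalid input at $.increments[0]: expected keys hand, x, y, z, twist
```

```bash
python3 - <<'E'
from m import *
s=ctrl.get_state(); print(s['time'],s['tool_pos'],s['tcp_rot'],s['joint_positions'],s['ft_force'])
p,d,i=grab('wrist'); W=world(d,i); np.savez('w1.npz',p=p,d=d,W=W); cv2.imwrite('pics/w1.png',p[...,::-1])
print(i['fx'])
E
```

```text
0.1 [ 0.19261699 -0.51513012  0.40422954] [-3.09025262e+00 -5.58823483e-01 -8.59650854e-05] [-1.42828534e+00  3.81111256e-01  1.29812321e+00  1.04124132e-05
  1.46357865e+00 -2.15291891e-01] [ 0.02462264 -0.09757601 -0.45907436]
399.08870359049973
```

View pics/w1.png

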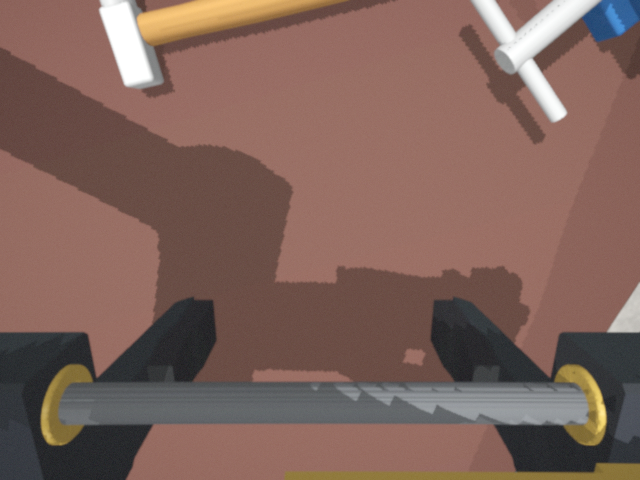

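All keys are needed in every row. The picture shows only the start view: fingers at the bottom, hammer upper left.

Emit:
arm_command(
  increments=[
    {"hand":0,"x":0.025,"y":-0.02,"z":0,"twist":0},
    {"hand":0,"x":0.055,"y":-0.043,"z":0,"twist":0},
    {"hand":0,"x":0.085,"y":-0.066,"z":0,"twist":0},
    {"hand":0,"x":0.117,"y":-0.091,"z":0,"twist":0},
    {"hand":0,"x":0.149,"y":-0.116,"z":0,"twist":0},
    {"hand":0,"x":0.181,"y":-0.14,"z":0,"twist":0},
    {"hand":0,"x":0.213,"y":-0.165,"z":0,"twist":0},
    {"hand":0,"x":0.245,"y":-0.19,"z":0,"twist":0},
  ],
)

```text
time: 0.82
tool_pos: [0.356, -0.2496, 0.4047]
tcp_rot: [-3.092, -0.558, -0.0]
ft_force: [1.2, -1.6, 0.3]
finger_gap: 1.001
grip_force: 0.0
```

Emit:
arm_command(
  increments=[
    {"hand":0,"x":0.032,"y":-0.025,"z":0,"twist":4},
    {"hand":0,"x":0.064,"y":-0.05,"z":0,"twist":9},
    {"hand":0,"x":0.096,"y":-0.075,"z":0,"twist":14},
    {"hand":0,"x":0.128,"y":-0.1,"z":0,"twist":19},
    {"hand":0,"x":0.16,"y":-0.124,"z":0,"twist":24},
    {"hand":0,"x":0.192,"y":-0.149,"z":0,"twist":28},
    {"hand":0,"x":0.22,"y":-0.174,"z":0,"twist":31},
    {"hand":0,"x":0.24,"y":-0.195,"z":0,"twist":32.5},
  ],
)

```text
time: 1.48
tool_pos: [0.513, 0.0178, 0.4044]
tcp_rot: [-3.124, 0.331, 0.0]
ft_force: [-0.2, -0.3, 0.3]
finger_gap: 0.998
grip_force: 0.0
```

Emit:
arm_command(
  increments=[
    {"hand":0,"x":0,"y":0,"z":0,"twist":0},
    {"hand":0,"x":0,"y":0,"z":0,"twist":0},
    {"hand":0,"x":0,"y":0,"z":0,"twist":0},
  ],
)

```text
time: 1.73
tool_pos: [0.5119, 0.0149, 0.4045]
tcp_rot: [3.124, -0.328, -0.001]
ft_force: [-1.0, -0.6, -0.4]
finger_gap: 0.998
grip_force: 0.0
```

```bash
python3 - <<'E'
from m import *
s=ctrl.get_state(); print(s['time'],s['tool_pos'],s['tcp_rot'],s['joint_positions'],s['ft_force'])
p,d,i=grab('wrist'); W=world(d,i); np.savez('w1.npz',p=p,d=d,W=W); cv2.imwrite('pics/w2.png',p[...,::-1])
E
```

```text
1.7333 [0.51187749 0.01493135 0.4045221 ] [ 3.12419949e+00 -3.27709439e-01 -1.08561237e-03] [-2.02296770e-01  3.14419186e-01  1.40037258e+00 -3.22212532e-04
  1.42746411e+00  1.57756910e+00] [-1.02447003 -0.60114023 -0.42243948]
```

View pics/w2.png

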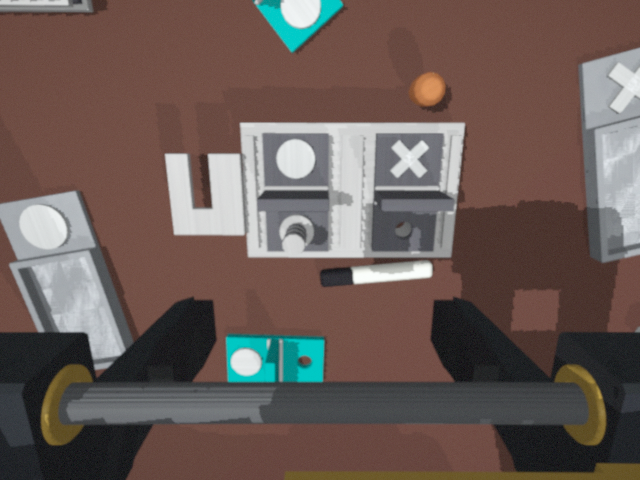

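Wrist view: pin at (294,235), notch slot x≈190–210 with its back at v≈208, webs at (293,198) and (412,200). Everything is square to the jig, so I'll refine from depth.

```bash
python3 - <<'E'
from m import *
f=np.load('w1.npz'); W=f['W']; p=f['p']
def r(n,*a): rect(box(W,*a),n)
r('web1',250,335,180,215,.072,.095); r('web2',360,460,180,220,.072,.095); r('pintop',275,315,215,260,.077,.095)
r('jig',244,480,110,268,.024,.034); r('ear',155,243,140,242,.036,.05)
# jig frame
yaw=np.radians(-12); C=np.array([.5222,-.014]); X=np.array([np.cos(yaw),np.sin(yaw)]);Y=np.array([-X[1],X[0]])
E=box(W,155,243,140,242,.036,.05); q=np.c_[(E[:,:2]-C)@X,(E[:,:2]-C)@Y]*1000
print('ear x',np.percentile(q[:,0],[1,99]),'y',np.percentile(q[:,1],[1,99]),'z',np.median(E[:,2]))
for x in range(int(q[:,0].min()),int(q[:,0].max()),4):
    y=np.sort(q[abs(q[:,0]-x)<2,1]); g=np.diff(y); k=g.argmax() if len(g) else 0
    if len(g): print(x,np.round([y[0],y[k],y[k+1],y[-1]],1))
T=box(W,285,300,150,170,.03,.06);print('base z',np.median(T[:,2]))
E
```

```text
web1 1097 [532.   34.6] [56.2  9.9] 77.9 z 0.0839
web2 1164 [511.5 -59.3] [56.1 10.8] 78.0 z 0.0837
pintop 436 [500.8  41.1] [17.6 17.6] 77.4 z 0.0838
jig 8405 [521.2 -12.2] [191.7 119.9] 77.9 z 0.0311
ear 4890 [547.8 111.4] [62.6 70.2] 77.9 z 0.043
ear x [-35.60308155  33.75582603] y [ 97.0663106  158.30182752] z 0.04302156081992485
-36 [ 98.3 117.8 118.9 159. ]
-32 [ 97.9 145.2 146.1 158.5]
-28 [ 97.6 121.7 122.6 158.8]
-24 [ 97.6 140.1 141.  158.7]
-20 [ 97.1 149.9 150.9 158.9]
-16 [ 96.9 139.9 141.  158.5]
-12 [ 96.9 128.5 129.4 158.9]
-8 [ 97.  123.1 140.5 159.3]
-4 [ 97.2 122.7 140.6 159.1]
0 [ 96.7 123.  140.7 158.8]
4 [ 97.  122.6 140.7 158.7]
8 [ 96.8 123.  140.6 159. ]
12 [ 96.9 122.9 140.4 158.7]
16 [ 96.7 122.6 140.6 158.8]
20 [ 97.  122.9 140.5 158.9]
24 [ 96.8 122.7 140.5 159.2]
28 [ 96.7 123.  140.4 158.8]
32 [ 96.7 122.9 140.2 158.8]
base z 0.04206557075455221
```

Emit:
arm_command(
  increments=[
    {"hand":0,"x":-0.008,"y":-0.012,"z":0.015,"twist":0},
    {"hand":0,"x":-0.016,"y":-0.0233,"z":0.04,"twist":0},
    {"hand":0,"x":-0.0163,"y":-0.0233,"z":0.07,"twist":0},
    {"hand":0,"x":-0.0163,"y":-0.0233,"z":0.1,"twist":0},
    {"hand":0,"x":-0.0163,"y":-0.0233,"z":0.13,"twist":0},
    {"hand":0,"x":-0.0163,"y":-0.0233,"z":0.15,"twist":0},
    {"hand":0,"x":-0.0163,"y":-0.0233,"z":0.16,"twist":0},
    {"hand":0,"x":-0.0163,"y":-0.0233,"z":0.16,"twist":0},
  ],
)

```text
time: 2.45
tool_pos: [0.5004, 0.0403, 0.2429]
tcp_rot: [-3.124, 0.331, 0.007]
ft_force: [0.3, -1.1, 0.2]
finger_gap: 1.003
grip_force: 0.0
```

```bash
python3 - <<'E'
from m import *
s=ctrl.get_state(); print(s['time'],s['tool_pos'],s['tcp_rot'],s['ft_force'])
E
```

```text
2.45 [0.50042358 0.04025806 0.24291601] [-3.12399301  0.33135542  0.00661253] [ 0.27545724 -1.13686978  0.1656027 ]
```

Emit:
arm_command(
  increments=[
    {"hand":0,"x":0,"y":0,"z":0.012,"twist":0},
    {"hand":0,"x":0,"y":0,"z":0.024,"twist":0},
    {"hand":0,"x":0,"y":0,"z":0.028,"twist":0},
    {"hand":0,"x":0,"y":0,"z":0.028,"twist":0},
    {"hand":1,"x":0,"y":0,"z":0.028,"twist":0},
    {"hand":1,"x":0,"y":0,"z":0.028,"twist":0},
    {"hand":1,"x":0,"y":0,"z":0.028,"twist":0},
    {"hand":1,"x":0,"y":0,"z":0.028,"twist":0},
  ],
)

```text
time: 3.12
tool_pos: [0.501, 0.0415, 0.2173]
tcp_rot: [3.124, -0.328, 0.002]
ft_force: [0.6, 0.8, -0.3]
finger_gap: 0.722
grip_force: 0.0
```

Emit:
arm_command(
  increments=[
    {"hand":1,"x":0,"y":0,"z":0,"twist":0},
    {"hand":1,"x":0,"y":0,"z":0,"twist":0},
    {"hand":1,"x":0,"y":0,"z":0,"twist":0},
    {"hand":1,"x":0,"y":0,"z":0,"twist":0},
    {"hand":1,"x":0,"y":0,"z":0,"twist":0},
    {"hand":1,"x":0,"y":0,"z":0,"twist":0},
  ],
)

```text
time: 3.62
tool_pos: [0.501, 0.0415, 0.2167]
tcp_rot: [-3.124, 0.328, 0.0]
ft_force: [0.1, -0.4, -0.5]
finger_gap: 0.269
grip_force: 0.0
```

Emit:
arm_command(
  increments=[
    {"hand":1,"x":0,"y":0,"z":0,"twist":0},
    {"hand":1,"x":0,"y":0,"z":0,"twist":0},
    {"hand":1,"x":0,"y":0,"z":0,"twist":0},
    {"hand":1,"x":0,"y":0,"z":0,"twist":0},
  ],
)

```text
time: 3.95
tool_pos: [0.501, 0.0415, 0.2168]
tcp_rot: [3.124, -0.328, 0.0]
ft_force: [0.1, -0.4, 0.4]
finger_gap: 0.195
grip_force: 30.0
```

Emit:
arm_command(
  increments=[
    {"hand":1,"x":0,"y":0,"z":-0.005,"twist":0},
    {"hand":1,"x":0,"y":0,"z":-0.015,"twist":0},
    {"hand":1,"x":0,"y":0,"z":-0.03,"twist":0},
    {"hand":1,"x":0,"y":0,"z":-0.045,"twist":0},
    {"hand":1,"x":0,"y":0,"z":-0.06,"twist":0},
    {"hand":1,"x":0,"y":0,"z":-0.08,"twist":0},
    {"hand":1,"x":0,"y":0,"z":-0.09,"twist":0},
    {"hand":1,"x":0,"y":0,"z":-0.09,"twist":0},
  ],
)

```text
time: 4.62
tool_pos: [0.5011, 0.0415, 0.309]
tcp_rot: [3.124, -0.328, 0.007]
ft_force: [0.3, -0.0, -1.8]
finger_gap: 0.194
grip_force: 30.0
```

```bash
python3 - <<'E'
from m import *
s=ctrl.get_state(); print(s['time'],s['tool_pos'],s['tcp_rot'],s['finger_gap'])
p,d,i=grab('top'); W=world(d,i)
p2,d2,i2=grab('wrist'); W2=world(d2,i2)
a=np.zeros((480,640*2,3),np.uint8); cv2.imwrite('pics/pinup.png',np.hstack([cv2.resize(p[180:300,220:380,::-1],(480,360)),p2[60:420,120:440,::-1]]))
rect(box(W2,250,335,150,235,.072,.095),'web1')
E
```

```text
4.6167 [0.50111219 0.04154443 0.30900229] [ 3.12421388 -0.32819949  0.00667269] 0.19428005133368936
web1 1435 [534.1  45.6] [33.4 10.3] 78.0 z 0.0838
```

View pics/pinup.png

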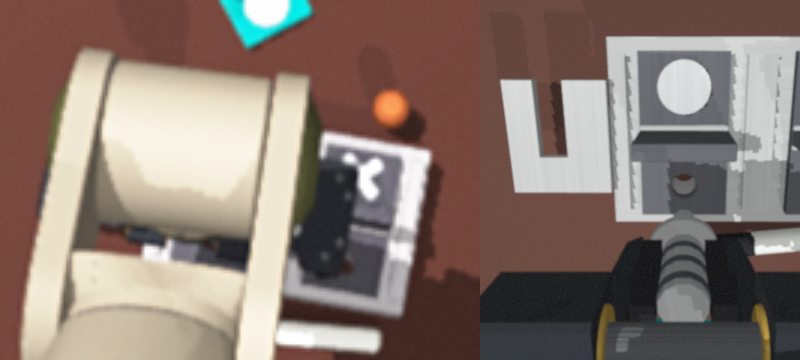

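Pin is held upright in the gripper (crop 684,260), the bracket hole is empty (683,184) and the notch is at (550,120). Going round to the notch mouth.

Emit:
arm_command(
  increments=[
    {"hand":1,"x":0.01,"y":-0.009,"z":0,"twist":0},
    {"hand":1,"x":0.028,"y":-0.025,"z":0,"twist":0},
    {"hand":1,"x":0.046,"y":-0.042,"z":0,"twist":0},
    {"hand":1,"x":0.064,"y":-0.059,"z":0,"twist":0},
    {"hand":1,"x":0.08,"y":-0.074,"z":0,"twist":0},
    {"hand":1,"x":0.09,"y":-0.082,"z":0,"twist":0},
    {"hand":1,"x":0.09,"y":-0.082,"z":0,"twist":0},
    {"hand":1,"x":0.09,"y":-0.082,"z":0,"twist":0},
  ],
)

```text
time: 5.38
tool_pos: [0.6059, 0.1031, 0.3052]
tcp_rot: [3.124, -0.327, -0.004]
ft_force: [0.5, -0.1, -1.5]
finger_gap: 0.193
grip_force: 30.0
```

Emit:
arm_command(
  increments=[
    {"hand":1,"x":0,"y":0,"z":0.012,"twist":0},
    {"hand":1,"x":0,"y":0,"z":0.03,"twist":0},
    {"hand":1,"x":0,"y":0,"z":0.05,"twist":0},
    {"hand":1,"x":0,"y":0,"z":0.07,"twist":0},
    {"hand":1,"x":0,"y":0,"z":0.08,"twist":0},
    {"hand":1,"x":0,"y":0,"z":0.083,"twist":0},
    {"hand":1,"x":0,"y":0,"z":0.083,"twist":0},
    {"hand":1,"x":0,"y":0,"z":0.083,"twist":0},
  ],
)

```text
time: 6.05
tool_pos: [0.6061, 0.1028, 0.2247]
tcp_rot: [-3.124, 0.329, -0.002]
ft_force: [0.4, 0.0, -0.3]
finger_gap: 0.195
grip_force: 30.0
```

```bash
python3 - <<'E'
from m import *
s=ctrl.get_state(); print(s['time'],s['tool_pos'],s['tcp_rot'],s['finger_gap'])
t=np.array(s['tool_pos'][:2])*1000; d=np.array([547.25,115.3])-t; a=np.radians(-12);X=np.array([np.cos(a),np.sin(a)]);print('to notch tool x',d@X,'tool y',-d@np.array([-X[1],X[0]]))
p2,d2,i2=grab('side'); cv2.imwrite('pics/mouth.png',cv2.resize(p2[200:320,220:380,::-1],(640,480)))
E
```

```text
6.05 [0.60610552 0.102834   0.22465052] [-3.12429753e+00  3.28634426e-01 -1.84644681e-03] 0.19510104367946254
to notch tool x -60.161212442263846 tool y 0.04316372825783931
```

View pics/mouth.png

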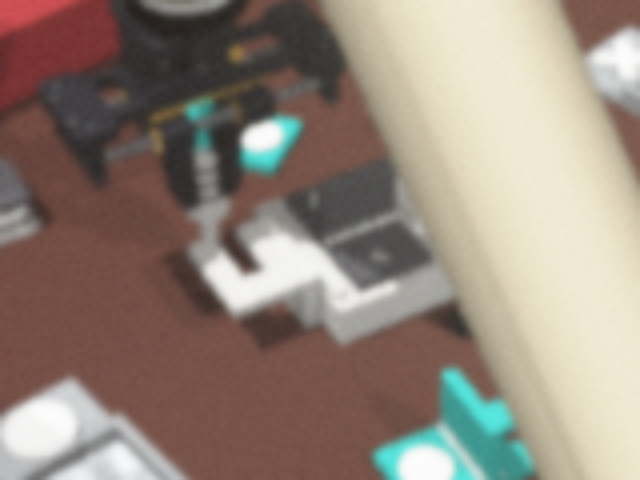

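Side crop: pin (208,210) hangs just outside the notch mouth, lined up. Sliding in.

Emit:
arm_command(
  increments=[
    {"hand":1,"x":-0.008,"y":0,"z":0,"twist":0},
    {"hand":1,"x":-0.018,"y":0,"z":0,"twist":0},
    {"hand":1,"x":-0.029,"y":0,"z":0,"twist":0},
    {"hand":1,"x":-0.04,"y":0,"z":0,"twist":0},
    {"hand":1,"x":-0.05,"y":0,"z":0,"twist":0},
    {"hand":1,"x":-0.058,"y":0,"z":0,"twist":0},
    {"hand":1,"x":-0.062,"y":0,"z":0,"twist":0},
    {"hand":1,"x":-0.062,"y":0,"z":0,"twist":0},
  ],
)

```text
time: 6.77
tool_pos: [0.5447, 0.1161, 0.2242]
tcp_rot: [-3.124, 0.328, -0.0]
ft_force: [-0.5, 0.1, -1.1]
finger_gap: 0.194
grip_force: 30.0
```

Emit:
arm_command(
  increments=[
    {"hand":1,"x":0,"y":0,"z":0.001,"twist":0},
    {"hand":1,"x":0,"y":0,"z":0.002,"twist":0},
    {"hand":1,"x":0,"y":0,"z":0.002,"twist":0},
    {"hand":1,"x":0,"y":0,"z":0.002,"twist":0},
  ],
)

```text
time: 7.1
tool_pos: [0.5457, 0.1158, 0.2216]
tcp_rot: [3.124, -0.329, -0.0]
ft_force: [-0.5, -0.2, -1.4]
finger_gap: 0.197
grip_force: 30.0
```

Emit:
arm_command(
  increments=[
    {"hand":1,"x":0,"y":0,"z":0.001,"twist":0},
    {"hand":1,"x":0,"y":0,"z":0.0025,"twist":0},
    {"hand":1,"x":0,"y":0,"z":0.0025,"twist":0},
    {"hand":1,"x":0,"y":0,"z":0.0025,"twist":0},
  ],
)

```text
time: 7.43
tool_pos: [0.5456, 0.1158, 0.2206]
tcp_rot: [3.124, -0.328, 0.003]
ft_force: [-3.2, -0.8, 12.1]
finger_gap: 0.196
grip_force: 30.0
```

Emit:
arm_command(
  increments=[
    {"hand":0.75,"x":0,"y":0,"z":0,"twist":0},
    {"hand":0.7,"x":0,"y":0,"z":0,"twist":0},
    {"hand":0.6,"x":0,"y":0,"z":0,"twist":0},
    {"hand":0.6,"x":0,"y":0,"z":0,"twist":0},
    {"hand":0.6,"x":0,"y":0,"z":0,"twist":0},
    {"hand":0.6,"x":0,"y":0,"z":0,"twist":0},
  ],
)

```text
time: 7.93
tool_pos: [0.5454, 0.1159, 0.2191]
tcp_rot: [3.124, -0.328, -0.0]
ft_force: [-0.2, -0.1, -0.1]
finger_gap: 0.399
grip_force: 0.0
```

Emit:
arm_command(
  increments=[
    {"hand":0.6,"x":0,"y":0,"z":-0.01,"twist":0},
    {"hand":0.6,"x":0,"y":0,"z":-0.03,"twist":0},
    {"hand":0.6,"x":0,"y":0,"z":-0.055,"twist":0},
    {"hand":0.6,"x":0,"y":0,"z":-0.08,"twist":0},
    {"hand":0.6,"x":0,"y":0,"z":-0.1,"twist":0},
    {"hand":0.6,"x":-0.01,"y":0,"z":-0.12,"twist":0},
    {"hand":0.6,"x":-0.02,"y":0,"z":-0.13,"twist":0},
    {"hand":0.6,"x":-0.02,"y":0,"z":-0.13,"twist":0},
  ],
)

```text
time: 8.6
tool_pos: [0.5245, 0.1205, 0.3517]
tcp_rot: [-3.124, 0.327, -0.005]
ft_force: [0.1, 0.3, -1.2]
finger_gap: 0.401
grip_force: 0.0
```

```bash
python3 - <<'E'
from m import *
s=ctrl.get_state(); print(s['time'],s['tool_pos'],s['tcp_rot'],s['finger_gap'])
p,d,i=grab('wrist'); W=world(d,i); cv2.imwrite('pics/parked.png',p[...,::-1])
q=W[(W[...,2]>.08)&(W[...,2]<.098)]; a=np.radians(-12);X=np.array([np.cos(a),np.sin(a)]);Y=np.array([-X[1],X[0]])
l=(q[:,:2]-[.54725,.1153]); m=np.hypot(*l.T)<.03; print(m.sum()); rect(q[m],'pintop'); print((l[m]@X).mean(),(l[m]@Y).mean())
E
```

```text
8.6 [0.52450389 0.12050528 0.3517198 ] [-3.12398031  0.32731267 -0.00545561] 0.4014814193192824
686
pintop 686 [545.5 115.8] [17.8 17.6] 76.6 z 0.0879
-0.0013362560947897367 4.4747841908628815e-05
```

View pics/parked.png

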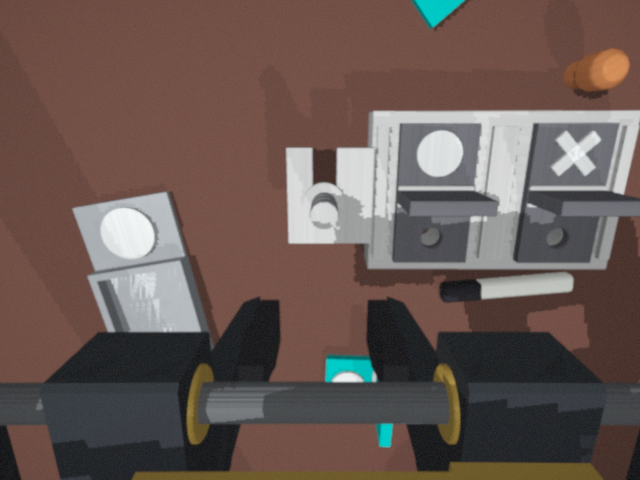

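Pin hangs in the notch (324,208), 2 mm toward the back from the parking point. Both brackets are undisturbed. Next: turn the gripper and go over the disc bracket's web.

Emit:
arm_command(
  increments=[
    {"hand":0,"x":0.003,"y":0.01,"z":0,"twist":-5},
    {"hand":0,"x":0.008,"y":0.025,"z":0,"twist":-11},
    {"hand":0,"x":0.013,"y":0.042,"z":0,"twist":-18},
    {"hand":0,"x":0.018,"y":0.059,"z":0,"twist":-25},
    {"hand":0,"x":0.023,"y":0.075,"z":0,"twist":-32},
    {"hand":0,"x":0.0252,"y":0.0825,"z":0,"twist":-39},
    {"hand":0,"x":0.0252,"y":0.0825,"z":0,"twist":-45},
    {"hand":0,"x":0.0252,"y":0.0825,"z":0,"twist":-51},
  ],
)

```text
time: 9.32
tool_pos: [0.5336, 0.0333, 0.3477]
tcp_rot: [-2.958, -1.054, 0.004]
ft_force: [0.1, 1.2, -0.4]
finger_gap: 0.981
grip_force: 0.0
```

Emit:
arm_command(
  increments=[
    {"hand":0,"x":0,"y":0,"z":0,"twist":-7},
    {"hand":0,"x":0,"y":0,"z":0,"twist":-14},
    {"hand":0,"x":0,"y":0,"z":0,"twist":-21},
    {"hand":0,"x":0,"y":0,"z":0,"twist":-28},
    {"hand":0,"x":0,"y":0,"z":0,"twist":-34},
    {"hand":0,"x":0,"y":0,"z":0,"twist":-39},
    {"hand":0,"x":0,"y":0,"z":0,"twist":-39},
    {"hand":0,"x":0,"y":0,"z":0,"twist":-39},
  ],
)

```text
time: 9.98
tool_pos: [0.5335, 0.034, 0.3482]
tcp_rot: [-2.443, -1.973, 0.002]
ft_force: [0.4, 0.0, 0.0]
finger_gap: 0.999
grip_force: 0.0
```

```bash
cat >> m.py <<'E'
from scipy.spatial.transform import Rotation as Ro
def go(x,y):
    "prints shift in tool axes (mm) to world xy mm, and yaw of tool x"
    s=ctrl.get_state(); R=Ro.from_rotvec(s['tcp_rot']).as_matrix(); d=np.array([x,y,0])-np.array(s['tool_pos'])*1000; d[2]=0
    print('t',s['time'],'tcp',np.round(s['tool_pos'],4),'yaw',round(np.degrees(np.arctan2(R[1,0],R[0,0])),2),'shift',np.round(R.T@d,1),'gap',round(s['finger_gap'],3))
E
python3 - <<'E'
from m import *
go(532,34.6)
E
```

```text
t 9.9833 tcp [0.5335 0.034  0.3482] yaw 77.84 shift [ 0.3 -1.5  0. ] gap 0.999
```

Down to z≈0.215 and grip.

Emit:
arm_command(
  increments=[
    {"hand":0,"x":0,"y":-0.0015,"z":0.012,"twist":0},
    {"hand":0,"x":0,"y":-0.0015,"z":0.035,"twist":0},
    {"hand":0,"x":0,"y":-0.0015,"z":0.06,"twist":0},
    {"hand":0,"x":0,"y":-0.0015,"z":0.085,"twist":0},
    {"hand":0,"x":0,"y":-0.0015,"z":0.108,"twist":0},
    {"hand":0,"x":0,"y":-0.0015,"z":0.124,"twist":0},
    {"hand":0,"x":0,"y":-0.0015,"z":0.132,"twist":0},
    {"hand":0,"x":0,"y":-0.0015,"z":0.132,"twist":0},
  ],
)

```text
time: 10.65
tool_pos: [0.5317, 0.0344, 0.2156]
tcp_rot: [-2.441, -1.973, 0.004]
ft_force: [0.7, -0.0, -0.6]
finger_gap: 1.0
grip_force: 0.0
```

Emit:
arm_command(
  increments=[
    {"hand":1,"x":0,"y":0,"z":0,"twist":0},
    {"hand":1,"x":0,"y":0,"z":0,"twist":0},
    {"hand":1,"x":0,"y":0,"z":0,"twist":0},
    {"hand":1,"x":0,"y":0,"z":0,"twist":0},
    {"hand":1,"x":0,"y":0,"z":0,"twist":0},
    {"hand":1,"x":0,"y":0,"z":0,"twist":0},
    {"hand":1,"x":0,"y":0,"z":0,"twist":0},
    {"hand":1,"x":0,"y":0,"z":0,"twist":0},
  ],
)

```text
time: 11.32
tool_pos: [0.5319, 0.0344, 0.2174]
tcp_rot: [2.441, 1.977, 0.0]
ft_force: [0.6, 0.8, -0.3]
finger_gap: 0.419
grip_force: 0.0
```

Emit:
arm_command(
  increments=[
    {"hand":1,"x":0,"y":0,"z":0,"twist":0},
    {"hand":1,"x":0,"y":0,"z":0,"twist":0},
    {"hand":1,"x":0,"y":0,"z":0,"twist":0},
    {"hand":1,"x":0,"y":0,"z":0,"twist":0},
    {"hand":1,"x":0,"y":0,"z":0,"twist":0},
    {"hand":1,"x":0,"y":0,"z":0,"twist":0},
    {"hand":1,"x":0,"y":0,"z":0,"twist":0},
  ],
)

```text
time: 11.9
tool_pos: [0.5319, 0.0344, 0.2172]
tcp_rot: [-2.442, -1.977, -0.0]
ft_force: [-0.2, -0.3, -0.4]
finger_gap: 0.11
grip_force: 30.0
```

Emit:
arm_command(
  increments=[
    {"hand":1,"x":0,"y":0,"z":-0.004,"twist":0},
    {"hand":1,"x":0,"y":0,"z":-0.012,"twist":0},
    {"hand":1,"x":0,"y":0,"z":-0.028,"twist":0},
    {"hand":1,"x":0,"y":0,"z":-0.05,"twist":0},
    {"hand":1,"x":0,"y":0,"z":-0.075,"twist":0},
    {"hand":1,"x":0,"y":0,"z":-0.1,"twist":0},
    {"hand":1,"x":0,"y":0,"z":-0.115,"twist":0},
    {"hand":1,"x":0,"y":0,"z":-0.12,"twist":0},
  ],
)

```text
time: 12.57
tool_pos: [0.5318, 0.0345, 0.3401]
tcp_rot: [2.439, 1.975, 0.004]
ft_force: [0.3, -0.1, -5.1]
finger_gap: 0.113
grip_force: 30.0
```

Emit:
arm_command(
  increments=[
    {"hand":1,"x":0.01,"y":-0.006,"z":0,"twist":0},
    {"hand":1,"x":0.028,"y":-0.016,"z":0,"twist":0},
    {"hand":1,"x":0.05,"y":-0.028,"z":0,"twist":0},
    {"hand":1,"x":0.074,"y":-0.042,"z":0,"twist":0},
    {"hand":1,"x":0.1,"y":-0.057,"z":0,"twist":0},
    {"hand":1,"x":0.126,"y":-0.071,"z":0,"twist":0},
    {"hand":1,"x":0.15,"y":-0.085,"z":0,"twist":0},
    {"hand":1,"x":0.17,"y":-0.096,"z":0,"twist":0},
  ],
)

```text
time: 13.23
tool_pos: [0.4718, 0.2227, 0.3359]
tcp_rot: [-2.439, -1.977, 0.004]
ft_force: [-0.5, -0.1, -4.9]
finger_gap: 0.111
grip_force: 30.0
```

Emit:
arm_command(
  increments=[
    {"hand":1,"x":0.018,"y":-0.01,"z":0,"twist":-2},
    {"hand":1,"x":0.034,"y":-0.019,"z":0,"twist":-4},
    {"hand":1,"x":0.047,"y":-0.027,"z":0,"twist":-6},
    {"hand":1,"x":0.055,"y":-0.031,"z":0,"twist":-8},
    {"hand":1,"x":0.058,"y":-0.033,"z":0,"twist":-10},
    {"hand":1,"x":0.058,"y":-0.033,"z":0,"twist":-10},
    {"hand":1,"x":0.058,"y":-0.033,"z":0,"twist":-10},
  ],
)

```text
time: 13.82
tool_pos: [0.4529, 0.2843, 0.3366]
tcp_rot: [-2.26, -2.182, 0.002]
ft_force: [1.2, -0.1, -5.3]
finger_gap: 0.109
grip_force: 30.0
```

```bash
python3 - <<'E'
from m import *
go(454.1,284.6)
p,d,i=grab('wrist'); W=world(d,i); np.savez('w3.npz',p=p,W=W); cv2.imwrite('pics/overpass.png',p[...,::-1])
q=W.reshape(-1,3); q=q[(q[:,2]>.0145)&(q[:,2]<.022)&(abs(q[:,0]-.454)<.1)&(abs(q[:,1]-.285)<.08)]; rect(q,'rim')
q=W.reshape(-1,3); q=q[(q[:,2]>.1)&(abs(q[:,0]-.454)<.08)&(abs(q[:,1]-.285)<.06)]; print(len(q))
E
```

```text
t 13.8167 tcp [0.4529 0.2843 0.3366] yaw 87.98 shift [ 0.4  1.2 -0. ] gap 0.109
rim 2757 [434.1 304.6] [ 72.2 177.7] 78.7 z 0.019
87247
```

View pics/overpass.png

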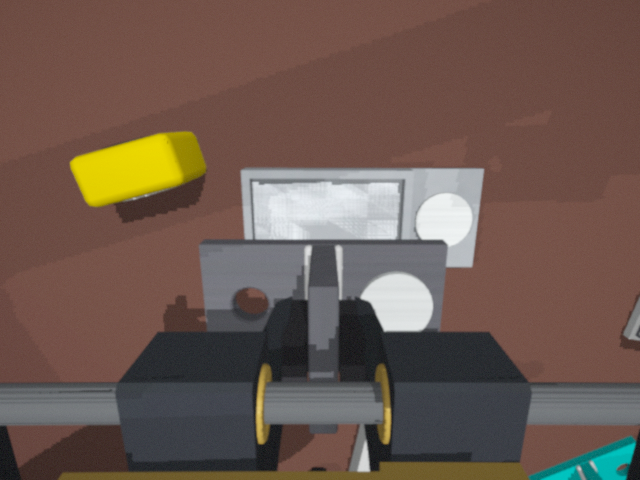

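Wrist: disc bracket held level, web at (323,300), far half of the pass tray at u 242–413, outer rim edge v≈170. I'll take the exact tray position from that edge and the mark.

```bash
python3 - <<'E'
from m import *
f=np.load('w3.npz'); W=f['W']
Q=W[160:238,235:490].reshape(-1,3); rim=Q[(Q[:,2]>.0155)&(Q[:,2]<.025)]; 
a=np.radians(-2.1); X=np.array([np.cos(a),np.sin(a)]);Y=np.array([-X[1],X[0]]); o=np.array([.4541,.2846])
l=(rim[:,:2]-o)*1000; print('rim z',np.median(rim[:,2]),'x',np.percentile(l@X,[.5,99.5]),'y max',np.percentile(l@Y,[99,100]))
e=[]
for x in range(-50,51,10):
    m=abs(l@X-x)<3
    if m.any(): e.append((x,np.percentile((l@Y)[m],98)))
print(np.polyfit(*np.array(e).T,1))
# held bracket base far edge, tag side
B=W[240:330,195:450].reshape(-1,3); b=B[(B[:,2]>.145)&(B[:,2]<.17)]; lb=(b[:,:2]-o)*1000; print('base z',np.median(b[:,2]),'x',np.percentile(lb@X,[.5,99.5]),'y',np.percentile(lb@Y,[99.5]))
E
```

```text
rim z 0.019031533903128048 x [-63.5956212   64.63150236] y max [42.29414511 42.58086443]
[-7.91501648e-04  4.22865440e+01]
base z 0.15851248330473927 x [-53.87641643  49.67287449] y [28.19894783]
```

Emit:
arm_command(
  increments=[
    {"hand":1,"x":0.002,"y":0.0025,"z":0.01,"twist":0},
    {"hand":1,"x":0.002,"y":0.0025,"z":0.03,"twist":0},
    {"hand":1,"x":0.002,"y":0.0025,"z":0.055,"twist":0},
    {"hand":1,"x":0.002,"y":0.0025,"z":0.08,"twist":0},
    {"hand":1,"x":0.002,"y":0.0025,"z":0.1,"twist":0},
    {"hand":1,"x":0.002,"y":0.0025,"z":0.115,"twist":0},
    {"hand":1,"x":0.002,"y":0.0025,"z":0.125,"twist":0},
    {"hand":1,"x":0.002,"y":0.0025,"z":0.132,"twist":0},
  ],
)

```text
time: 14.53
tool_pos: [0.4558, 0.2859, 0.2038]
tcp_rot: [-2.26, -2.181, 0.002]
ft_force: [0.1, -0.2, -6.0]
finger_gap: 0.112
grip_force: 30.0
```

Emit:
arm_command(
  increments=[
    {"hand":1,"x":0,"y":0,"z":0.003,"twist":0},
    {"hand":1,"x":0,"y":0,"z":0.006,"twist":0},
    {"hand":1,"x":0,"y":0,"z":0.009,"twist":0},
    {"hand":1,"x":0,"y":0,"z":0.01,"twist":0},
    {"hand":1,"x":0,"y":0,"z":0.01,"twist":0},
    {"hand":1,"x":0,"y":0,"z":0.01,"twist":0},
  ],
)

```text
time: 15.03
tool_pos: [0.4557, 0.2862, 0.1956]
tcp_rot: [2.26, 2.182, 0.001]
ft_force: [-0.4, -0.6, -5.6]
finger_gap: 0.112
grip_force: 30.0
```

Emit:
arm_command(
  increments=[
    {"hand":1,"x":0,"y":0,"z":0.001,"twist":0},
    {"hand":1,"x":0,"y":0,"z":0.002,"twist":0},
    {"hand":1,"x":0,"y":0,"z":0.0025,"twist":0},
    {"hand":1,"x":0,"y":0,"z":0.0025,"twist":0},
    {"hand":1,"x":0,"y":0,"z":0.0025,"twist":0},
  ],
)

```text
time: 15.45
tool_pos: [0.4557, 0.2862, 0.1932]
tcp_rot: [2.26, 2.182, 0.001]
ft_force: [-2.2, 0.0, 2.6]
finger_gap: 0.111
grip_force: 30.0
```

Contact made; release, rise and head to the cross bracket.

Emit:
arm_command(
  increments=[
    {"hand":0.85,"x":0,"y":0,"z":0,"twist":0},
    {"hand":0.7,"x":0,"y":0,"z":0,"twist":0},
    {"hand":0.5,"x":0,"y":0,"z":0,"twist":0},
    {"hand":0.5,"x":0,"y":0,"z":0,"twist":0},
    {"hand":0.5,"x":0,"y":0,"z":0,"twist":0},
    {"hand":0.5,"x":0,"y":0,"z":0,"twist":0},
    {"hand":0.5,"x":0,"y":0,"z":0,"twist":0},
  ],
)

```text
time: 16.03
tool_pos: [0.4557, 0.2862, 0.1927]
tcp_rot: [-2.26, -2.182, -0.0]
ft_force: [-0.5, 0.3, 0.2]
finger_gap: 0.5
grip_force: 0.0
```

Emit:
arm_command(
  increments=[
    {"hand":0.5,"x":0,"y":0,"z":-0.01,"twist":0},
    {"hand":0.5,"x":0,"y":0,"z":-0.03,"twist":0},
    {"hand":0.5,"x":0,"y":0,"z":-0.055,"twist":0},
    {"hand":0.5,"x":0,"y":0,"z":-0.085,"twist":0},
    {"hand":0,"x":0,"y":0,"z":-0.115,"twist":0},
    {"hand":0,"x":0,"y":0,"z":-0.14,"twist":0},
    {"hand":0,"x":0,"y":0,"z":-0.15,"twist":0},
    {"hand":0,"x":0,"y":0,"z":-0.15,"twist":0},
  ],
)

```text
time: 16.7
tool_pos: [0.4556, 0.2862, 0.3461]
tcp_rot: [2.258, 2.181, 0.008]
ft_force: [0.5, 0.3, -0.5]
finger_gap: 0.778
grip_force: 0.0
```

```bash
python3 - <<'E'
from m import *
go(511.5,-59.3)
p,d,i=grab('wrist'); W=world(d,i); q=W.reshape(-1,3); n=(abs(q[:,0]-.455)<.07)&(abs(q[:,1]-.286)<.05)
rect(q[n&(q[:,2]>.05)&(q[:,2]<.07)],'web'); rect(q[n&(q[:,2]>.0115)&(q[:,2]<.0155)],'base')
E
```

```text
t 16.7 tcp [0.4556 0.2862 0.3461] yaw 88.0 shift [-343.3   67.9   -0.4] gap 0.778
web 1104 [455.5 287. ] [56.1  9.3] 87.8 z 0.06
base 5052 [458.9 289.4] [ 75.  132.1] 87.9 z 0.0147
```

Emit:
arm_command(
  increments=[
    {"hand":0,"x":-0.012,"y":0.002,"z":0,"twist":0},
    {"hand":0,"x":-0.035,"y":0.007,"z":0,"twist":0},
    {"hand":0,"x":-0.065,"y":0.013,"z":0,"twist":0},
    {"hand":0,"x":-0.1,"y":0.02,"z":0,"twist":0},
    {"hand":0,"x":-0.135,"y":0.027,"z":0,"twist":0},
    {"hand":0,"x":-0.17,"y":0.034,"z":0,"twist":0},
    {"hand":0,"x":-0.205,"y":0.041,"z":0,"twist":0},
    {"hand":0,"x":-0.24,"y":0.048,"z":0,"twist":0},
  ],
)

```text
time: 17.42
tool_pos: [0.4948, 0.0422, 0.3416]
tcp_rot: [-2.259, -2.181, 0.003]
ft_force: [0.5, -0.8, 0.1]
finger_gap: 1.0
grip_force: 0.0
```

Emit:
arm_command(
  increments=[
    {"hand":0,"x":-0.033,"y":0.006,"z":0,"twist":2},
    {"hand":0,"x":-0.06,"y":0.012,"z":0,"twist":4},
    {"hand":0,"x":-0.083,"y":0.016,"z":0,"twist":6},
    {"hand":0,"x":-0.098,"y":0.019,"z":0,"twist":8},
    {"hand":0,"x":-0.1033,"y":0.02,"z":0,"twist":10},
    {"hand":0,"x":-0.1033,"y":0.02,"z":0,"twist":10},
    {"hand":0,"x":-0.1033,"y":0.02,"z":0,"twist":10},
  ],
)

```text
time: 18.0
tool_pos: [0.5113, -0.0598, 0.3417]
tcp_rot: [-2.44, -1.976, 0.002]
ft_force: [-0.3, 0.8, 0.3]
finger_gap: 1.002
grip_force: 0.0
```

```bash
python3 - <<'E'
from m import *
go(511.5,-59.3)
E
```

```text
t 18.0 tcp [ 0.5113 -0.0598  0.3417] yaw 78.0 shift [ 0.6  0.1 -0. ] gap 1.002
```

Emit:
arm_command(
  increments=[
    {"hand":0,"x":0,"y":0,"z":0.012,"twist":0},
    {"hand":0,"x":0,"y":0,"z":0.035,"twist":0},
    {"hand":0,"x":0,"y":0,"z":0.06,"twist":0},
    {"hand":0,"x":0,"y":0,"z":0.085,"twist":0},
    {"hand":0,"x":0,"y":0,"z":0.105,"twist":0},
    {"hand":0,"x":0,"y":0,"z":0.118,"twist":0},
    {"hand":0,"x":0,"y":0,"z":0.1245,"twist":0},
    {"hand":0,"x":0,"y":0,"z":0.1245,"twist":0},
  ],
)

```text
time: 18.67
tool_pos: [0.5113, -0.0588, 0.217]
tcp_rot: [-2.438, -1.977, 0.002]
ft_force: [-0.6, -0.3, 0.8]
finger_gap: 1.001
grip_force: 0.0
```

Emit:
arm_command(
  increments=[
    {"hand":1,"x":0,"y":0,"z":0,"twist":0},
    {"hand":1,"x":0,"y":0,"z":0,"twist":0},
    {"hand":1,"x":0,"y":0,"z":0,"twist":0},
    {"hand":1,"x":0,"y":0,"z":0,"twist":0},
    {"hand":1,"x":0,"y":0,"z":0,"twist":0},
    {"hand":1,"x":0,"y":0,"z":0,"twist":0},
    {"hand":1,"x":0,"y":0,"z":0,"twist":0},
    {"hand":1,"x":0,"y":0,"z":0,"twist":0},
  ],
)

```text
time: 19.33
tool_pos: [0.5116, -0.0593, 0.2183]
tcp_rot: [2.441, 1.977, 0.0]
ft_force: [0.6, 0.3, 0.5]
finger_gap: 0.421
grip_force: 0.0
```

Emit:
arm_command(
  increments=[
    {"hand":1,"x":0,"y":0,"z":0,"twist":0},
    {"hand":1,"x":0,"y":0,"z":0,"twist":0},
    {"hand":1,"x":0,"y":0,"z":0,"twist":0},
    {"hand":1,"x":0,"y":0,"z":0,"twist":0},
    {"hand":1,"x":0,"y":0,"z":0,"twist":0},
    {"hand":1,"x":0,"y":0,"z":0,"twist":0},
    {"hand":1,"x":0,"y":0,"z":0,"twist":0},
  ],
)

```text
time: 19.92
tool_pos: [0.5117, -0.0593, 0.2183]
tcp_rot: [2.441, 1.977, 0.0]
ft_force: [0.6, -0.1, 0.5]
finger_gap: 0.108
grip_force: 30.0
```

Emit:
arm_command(
  increments=[
    {"hand":1,"x":0,"y":0,"z":-0.004,"twist":0},
    {"hand":1,"x":0,"y":0,"z":-0.012,"twist":0},
    {"hand":1,"x":0,"y":0,"z":-0.028,"twist":0},
    {"hand":1,"x":0,"y":0,"z":-0.05,"twist":0},
    {"hand":1,"x":0,"y":0,"z":-0.075,"twist":0},
    {"hand":1,"x":0,"y":0,"z":-0.1,"twist":0},
    {"hand":1,"x":0,"y":0,"z":-0.115,"twist":0},
    {"hand":1,"x":0,"y":0,"z":-0.12,"twist":0},
  ],
)

```text
time: 20.58
tool_pos: [0.5115, -0.0592, 0.341]
tcp_rot: [2.439, 1.975, 0.003]
ft_force: [1.4, -0.2, -4.2]
finger_gap: 0.115
grip_force: 30.0
```

Emit:
arm_command(
  increments=[
    {"hand":1,"x":-0.01,"y":0,"z":0,"twist":0},
    {"hand":1,"x":-0.028,"y":0,"z":0,"twist":0},
    {"hand":1,"x":-0.05,"y":0,"z":0,"twist":0},
    {"hand":1,"x":-0.074,"y":0,"z":0,"twist":0},
    {"hand":1,"x":-0.1,"y":0,"z":0,"twist":0},
    {"hand":1,"x":-0.124,"y":0,"z":0,"twist":0},
    {"hand":1,"x":-0.146,"y":0,"z":0,"twist":0},
    {"hand":1,"x":-0.165,"y":0,"z":0,"twist":0},
  ],
)

```text
time: 21.25
tool_pos: [0.4764, -0.2227, 0.3367]
tcp_rot: [-2.44, -1.974, 0.002]
ft_force: [0.4, 0.2, -4.5]
finger_gap: 0.112
grip_force: 30.0
```

Emit:
arm_command(
  increments=[
    {"hand":1,"x":-0.018,"y":0,"z":0,"twist":-3},
    {"hand":1,"x":-0.034,"y":0,"z":0,"twist":-6},
    {"hand":1,"x":-0.046,"y":0,"z":0,"twist":-9},
    {"hand":1,"x":-0.053,"y":0.001,"z":0,"twist":-12},
    {"hand":1,"x":-0.0546,"y":0.001,"z":0,"twist":-14.4},
    {"hand":1,"x":-0.0546,"y":0.001,"z":0,"twist":-14.4},
    {"hand":1,"x":-0.0546,"y":0.001,"z":0,"twist":-14.4},
  ],
)

```text
time: 21.83
tool_pos: [0.4665, -0.2747, 0.337]
tcp_rot: [-2.175, -2.264, 0.0]
ft_force: [-0.5, -0.2, -3.8]
finger_gap: 0.11
grip_force: 30.0
```

```bash
python3 - <<'E'
from m import *
go(466.8,-274.5)
p,d,i=grab('wrist'); W=world(d,i); np.savez('w4.npz',p=p,W=W)
Q=W[140:238,220:500].reshape(-1,3); rim=Q[(Q[:,2]>.0155)&(Q[:,2]<.025)]
a=np.radians(2.4); X=np.array([np.cos(a),np.sin(a)]);Y=np.array([-X[1],X[0]]); o=np.array([.4668,-.2745])
l=(rim[:,:2]-o)*1000; print(len(l),'rim x',np.percentile(l@X,[.5,99.5]),'y max',np.percentile(l@Y,[99,100]))
e=[]
for x in range(-50,51,10):
    m=abs(l@X-x)<3
    if m.any(): e.append((x,np.percentile((l@Y)[m],98)))
print(np.polyfit(*np.array(e).T,1))
B=W[240:330,150:500].reshape(-1,3); b=B[(B[:,2]>.145)&(B[:,2]<.17)]; lb=(b[:,:2]-o)*1000; print('base z',np.median(b[:,2]),'x',np.percentile(lb@X,[.5,99.5]),'y',np.percentile(lb@Y,[99.5]))
cv2.imwrite('pics/overrej.png',p[...,::-1])
E
```

```text
t 21.8333 tcp [ 0.4665 -0.2747  0.337 ] yaw 92.29 shift [ 0.2  0.3 -0. ] gap 0.11
2436 rim x [-63.25519191  65.11148785] y max [39.96597305 40.15191173]
[3.20570037e-03 3.98417215e+01]
base z 0.1579565993614901 x [-52.91701313  50.54213163] y [28.80794444]
```

View pics/overrej.png

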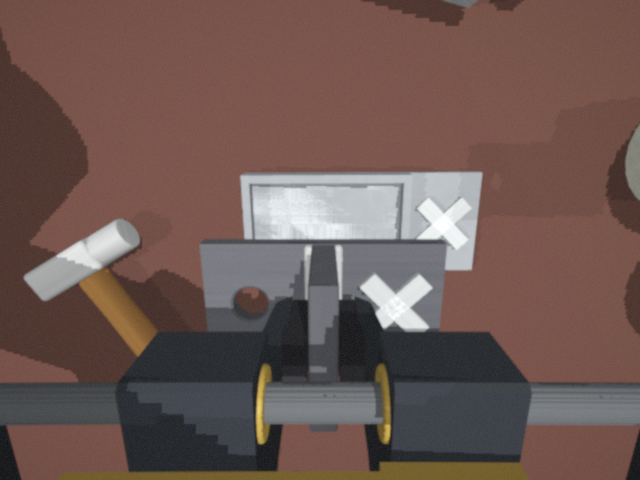

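Wrist: cross bracket (tag 396,303) held level over the reject tray (cross mark 443,222). Hammer is well clear at the left. Set it down.

Emit:
arm_command(
  increments=[
    {"hand":1,"x":-0.0005,"y":0.002,"z":0.01,"twist":0},
    {"hand":1,"x":-0.0005,"y":0.002,"z":0.03,"twist":0},
    {"hand":1,"x":-0.0005,"y":0.002,"z":0.055,"twist":0},
    {"hand":1,"x":-0.0005,"y":0.002,"z":0.08,"twist":0},
    {"hand":1,"x":-0.0005,"y":0.002,"z":0.1,"twist":0},
    {"hand":1,"x":-0.0005,"y":0.002,"z":0.115,"twist":0},
    {"hand":1,"x":-0.0005,"y":0.002,"z":0.125,"twist":0},
    {"hand":1,"x":-0.0005,"y":0.002,"z":0.132,"twist":0},
  ],
)

```text
time: 22.55
tool_pos: [0.4689, -0.2745, 0.2047]
tcp_rot: [-2.173, -2.266, 0.0]
ft_force: [1.2, -0.2, -3.9]
finger_gap: 0.111
grip_force: 30.0
```

Emit:
arm_command(
  increments=[
    {"hand":1,"x":0,"y":0,"z":0.003,"twist":0},
    {"hand":1,"x":0,"y":0,"z":0.006,"twist":0},
    {"hand":1,"x":0,"y":0,"z":0.009,"twist":0},
    {"hand":1,"x":0,"y":0,"z":0.01,"twist":0},
    {"hand":1,"x":0,"y":0,"z":0.01,"twist":0},
    {"hand":1,"x":0,"y":0,"z":0.01,"twist":0},
  ],
)

```text
time: 23.05
tool_pos: [0.469, -0.2748, 0.1966]
tcp_rot: [2.174, 2.267, 0.0]
ft_force: [0.0, 0.6, -4.4]
finger_gap: 0.112
grip_force: 30.0
```

Emit:
arm_command(
  increments=[
    {"hand":1,"x":0,"y":0,"z":0.001,"twist":0},
    {"hand":1,"x":0,"y":0,"z":0.002,"twist":0},
    {"hand":1,"x":0,"y":0,"z":0.0025,"twist":0},
    {"hand":1,"x":0,"y":0,"z":0.0025,"twist":0},
    {"hand":1,"x":0,"y":0,"z":0.0025,"twist":0},
  ],
)

```text
time: 23.47
tool_pos: [0.469, -0.2747, 0.1942]
tcp_rot: [2.174, 2.267, -0.0]
ft_force: [-1.4, 0.8, 4.6]
finger_gap: 0.11
grip_force: 30.0
```

Emit:
arm_command(
  increments=[
    {"hand":0.85,"x":0,"y":0,"z":0,"twist":0},
    {"hand":0.7,"x":0,"y":0,"z":0,"twist":0},
    {"hand":0.5,"x":0,"y":0,"z":0,"twist":0},
    {"hand":0.5,"x":0,"y":0,"z":0,"twist":0},
    {"hand":0.5,"x":0,"y":0,"z":0,"twist":0},
    {"hand":0.5,"x":0,"y":0,"z":0,"twist":0},
    {"hand":0.5,"x":0,"y":0,"z":0,"twist":0},
  ],
)

```text
time: 24.05
tool_pos: [0.469, -0.2747, 0.1937]
tcp_rot: [-2.174, -2.267, -0.0]
ft_force: [0.0, 0.2, -0.5]
finger_gap: 0.499
grip_force: 0.0
```

Emit:
arm_command(
  increments=[
    {"hand":0.5,"x":0,"y":0,"z":-0.01,"twist":0},
    {"hand":0.5,"x":0,"y":0,"z":-0.03,"twist":0},
    {"hand":0.5,"x":0,"y":0,"z":-0.055,"twist":0},
    {"hand":0.5,"x":0,"y":0,"z":-0.085,"twist":0},
    {"hand":0.5,"x":0,"y":0,"z":-0.115,"twist":0},
    {"hand":0.5,"x":0,"y":0,"z":-0.14,"twist":0},
    {"hand":0.5,"x":0,"y":0,"z":-0.15,"twist":0},
    {"hand":0.5,"x":0,"y":0,"z":-0.15,"twist":0},
  ],
)

```text
time: 24.72
tool_pos: [0.469, -0.2746, 0.3471]
tcp_rot: [2.17, 2.263, 0.0]
ft_force: [0.1, 0.1, 0.0]
finger_gap: 0.5
grip_force: 0.0
```

```bash
python3 - <<'E'
from m import *
go(466.8,-274.5)
p,d,i=grab('wrist'); W=world(d,i); q=W.reshape(-1,3); n=(abs(q[:,0]-.467)<.07)&(abs(q[:,1]+.275)<.05)
rect(q[n&(q[:,2]>.05)&(q[:,2]<.07)],'web rej')
p,d,i=grab('top'); W=world(d,i); q=W.reshape(-1,3)
n=(abs(q[:,0]-.455)<.07)&(abs(q[:,1]-.286)<.05); rect(q[n&(q[:,2]>.05)&(q[:,2]<.07)],'web pass')
n=np.hypot(q[:,0]-.5455,q[:,1]-.115)<.025; rect(q[n&(q[:,2]>.075)&(q[:,2]<.1)],'pin')
rect(box(W,340,360,205,225,.03,.06),'nozzle'); rect(box(W,292,352,282,302,.006,.03),'marker')
E
```

```text
t 24.7167 tcp [ 0.469  -0.2746  0.3471] yaw 92.41 shift [ 0.2 -2.2 -0. ] gap 0.5
web rej 1151 [ 468.8 -274.2] [ 9.9 56.5] 2.1 z 0.06
web pass 138 [454.4 284.1] [58.   9.2] 88.8 z 0.0577
pin 65 [544.4 113.9] [17.2 16.8] 38.7 z 0.0858
nozzle 113 [592.8 -91.3] [24.2 23.3] 84.2 z 0.0423
marker 397 [436.1 -28.5] [121.   36.2] 84.2 z 0.0132
```

Both brackets are flat and centred, the pin is upright in the notch, and the nozzle and marker have not moved. Handing in.

```bash
python3 -c "
from station import ticket
print(ticket.close_job())"
```

```text
the job is handed in; nothing more can be done
None
```

Job handed in at about 25 s of the 64 s: the pin is parked upright in the notch, and the last camera check put the disc bracket in the pass nest and the cross bracket in the reject nest, both flat and within about 2 mm of centre; the hand-in returned no verdict.

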